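# Clear the stepped offcut down the push-latch chute

## Robot

A 6-joint arm with a two-finger parallel gripper is mounted at the origin on the work surface. World frame = base frame: x ahead of the robot, y to its left, z up, the work surface at z = 0. Lengths are in mm, angles in rad, forces in N, time in s.
With the tool pointing down it reaches from about 400 to 925 mm from the base axis. Payload 12.5 kg.
Tool frame: the origin (TCP) lies midway between the tips of the shut fingers; the grasp point (between the pads) lies 19 mm behind it; y points along the fingers, x is the direction in which the jaws open and shut, and the axes are right-handed (so a half turn about y gives the same grasp; the last joint's range is limited). The gripper opens to 95 mm and grips with 3 to 60 N. Pads are 20 mm wide; open, the fingers measure 119 mm over their backs; the gripper's body (75 mm by 180 mm) begins 59 mm behind the grasp point.
Start: joints at [-1.375, 0.491, 1.559, -0, 1.092, -0.106], TCP at [185.798, -596.763, 214.661] pointing down, gripper open.
Joint ranges: [-3.1, 3.1], [-0.84, 2.19], [0.05, 2.79], [-1.13, 4.28], [0.06, 2.93], [-2.69, 2.69]. Speed limits (rad/s): [2.22, 2.22, 2.79, 3.14, 3.14, 3.14].

## Interface

Orientations are given as [roll, pitch, yaw] about the fixed x, y, z axes, in that order (R = Rz(yaw) Ry(pitch) Rx(roll)).
In Python, from cell import env, vision, job gives the robot as it stands.
- The arm moves only by the shell command python3 -m crank 'ROWS' [OPENING]. ROWS is JSON, a list of rows, each a list of 6 numbers: the shift along the tool's x, y, z in mm, then the turn, a rotation vector about the tool's x, y, z in degrees. In form: [[x, y, z, rx, ry, rz], ...]. A call has 1 to 5 rows; each row is the pose to reach, as a shift and turn from the pose measured when the call began, along the tool's axes at that moment; what a row does not reach only later rows make up. A row lasts 1/10 s, in which the tool goes at most 50 mm and 8.59 degrees, less where a joint would pass 70% of its speed; a pose out of reach is approached as far as the arm can. A call with a gripper value outside its range is refused whole. OPENING is the opening, from 0 (shut) to 1 (fully open), set as the call begins (- or left out, the last holds). The fingers move at their own pace and stop on an object; the grip force is fixed at half the most. Time passes only in rows, so rows that repeat a pose let the fingers close. It gives the time, the measured TCP pose, the force and the opening at its end, in the units of the state.
- env.state(): the state, without advancing time (a new reading comes with each control period).
- vision.read_camera(name): name is "side" or "top"; returns (picture, depth): 480x640x3 uint8, blue, green, red; 480x640 float32, mm along the optical axis (not along the pixel's ray), 0 where there is no reading.
- vision.calibration(name): a dict with "vertical_fov" (degrees; the focal length in pixels is half the picture's height over the tangent of half this angle, whatever the lens; pixels are square), "cx", "cy" (the principal point, pixels), "dist" ([k1, k2, p1, p2, k3] as OpenCV has them; the pictures are not rectified), "pose" (4x4, takes a point from camera to world coordinates). Camera axes: x right, y down, z forward; pixel columns grow to the right and rows downward; lengths in mm; the calibration is good to about 2 mm. A picture is of the moment at which its call begins. calibration takes no time and is no camera call.
- job.job_done(): hands the job in, once; it reports no verdict.
The state is a dict: "t": time; "joints": joint angles; "qvel": joint speeds; "tau": joint torques, N m; "eef_pos": TCP position; "tcp_rot": TCP orientation; "ft_force": force on the tool from outside, world axes, zero at the start; "moment": the same for the moment, N m; "opening": opening from 0.0 (shut) to 1.0 (fully open).
Only numpy, scipy, OpenCV 4.12 (cv2) and the standard library are available. Lean on these libraries where they do the work, as an engineer would, in place of code of your own. Each camera call takes 0.05 s, during which the arm holds its last target.

## Task

Clear the stepped wooden offcut off the shelf: press the flush chute cover so that it pops open, push the offcut across the shelf into the open mouth so that it slides down into the tin bin, then press the cover down again until it relatches and stays shut. Only touch, press and push with the fingers; do not pick anything up, and leave the other things on the shelf where they are.

Things in the scene. Friction and masses are not known exactly. Their poses are not given: they have to be found in the camera images.
- shelf: the fixed teak shelf; origin on the table under the mouth's centre, same axes as the mouth. Its 18 mm board, top 200 mm above the table, reaches from x -145 to +90 mm and from y -280 to +195 mm; things lie on it up to 30 mm high
- mouth (a point): centre of the chute mouth, level with the shelf top (200 mm above the table), fixed to the shelf. Mouth 120 mm along its x, 105 mm along its y, z up. The cover's hinge is its +y edge, the cover's free edge its -y edge. The offcut lies on the -y side and is pushed along +y; it drops in when over half past the -y edge. Below, a slippery chute slopes towards +x into the bin
- cover (a joint): angle (rad) of the plywood cover (116 x 103 x 8 mm) on a push-push latch. 0: latched, flush with the shelf. Negative: pressed in, stop at -0.08. +0.70: sprung open, free edge 66 mm up. Pressing beyond about -0.04 and letting go pops it open; pressing it from open down beyond about -0.04 and letting go leaves it latched. About 5 N at the disc near shut, 6 to 12 N to reach the stop
- cover_press (a point): centre of the flat tin disc (26 mm across) on the cover's upper face, 70 mm from the hinge, 33 mm from the free edge; it moves with the cover. Here the stop is 5.6 mm below flush. The cover rises after the finger as it withdraws. When open, a finger coming straight down 65 mm from the hinge line (12 mm from the mouth's centre towards the free edge) swings it shut
- offcut_center (a point): middle of the stepped offcut, 14 mm above its underside: a pale sawn block 60 mm long (own x), 34 mm wide (own y), 18 mm high, with a 28 mm long step at its -x end that is 28 mm high; about 40 g. It lies on the shelf, long side roughly (within 0.35 rad) along the mouth's x, nothing between it and the mouth, 40 mm free behind it
- bin_in (a point): centre of the inner floor of the tin bin (inside 144 mm along x, 164 mm along y, walls about 55 mm high), fixed on the table under the end of the chute, 172 mm from the mouth's centre along the mouth's +x
- cork_block: cork sanding block 50 by 90 by 30 mm on the shelf, leave alone; origin at the centre of its underside
- stone: grey rounded river stone burnisher 44 by 70 by 24 mm on the shelf, leave alone; origin under its centre
- leg: carved fig wood leg blank, about 105 mm long, 34 mm wide, 26 mm high, on the shelf, leave alone; origin near the middle of its underside
- fish_a: roughly sawn flat fish blank 90 by 36 by 14 mm at the shelf's -y end, behind the offcut as seen from the mouth, leave alone; origin near the middle of its underside
- fish_b: a like fish blank on the hinge side of the mouth, leave alone; origin near the middle of its underside
- fish_c: a like fish blank on the hinge side of the mouth, leave alone; origin near the middle of its underside

How it is judged:
By the outcome, as a careful person would: the job done as asked, in the order asked, and still so for the second after the job is handed in, with the robot touching nothing.
It also fails if it takes over 51 s, if anything falls off the work surface, if the arm or the gripper's body presses on something with over 40 N, if the wrist force passes 120 N, or if a joint passes its speed limit or range.

## Working session

There is one attempt and no reset: what is moved stays moved. The work goes in short steps, Python scripts to look and compute and a shell command to move; the robot and the scene stay as the last step left them, time stands still between calls to the robot, and variables do not carry over. Pictures are saved under pics/ and viewed, and the job is handed in when it is done.

```bash
mkdir -p pics; ls; python3 - <<'E'
from cell import env, vision
import cv2,numpy as np
print(env.state())
for n in("top","side"):
    p,d=vision.read_camera(n); cv2.imwrite(f"pics/{n}0.png",p); np.save(f"pics/{n}0.npy",d)
    c=vision.calibration(n);print(n,c)
E
```

```text
pics
{'t': 0.0, 'joints': array([-1.37458787e+00,  4.91540879e-01,  1.55947771e+00, -2.24808229e-05,
        1.09169369e+00, -1.05548114e-01]), 'qvel': array([-2.74872919e-04,  1.51584961e-03, -8.77465881e-04,  5.44918809e-05,
       -9.49784041e-04,  2.96340766e-04]), 'tau': array([-3.45062304e-03, -6.12656951e+01, -2.58184254e+01,  6.91334903e-02,
        4.82185779e-02, -5.14414000e-05]), 'eef_pos': array([ 185.74567669, -596.49141532,  214.0636249 ]), 'tcp_rot': array([-1.57069820e+00,  1.11549377e-03, -1.26902933e+00]), 'ft_force': array([-0.69927331,  0.04637054,  0.12792886]), 'moment': array([-0.0273739 ,  0.03223671, -0.0217627 ]), 'opening': 1.0011053216821642}
top {'vertical_fov': 48.79832320542121, 'cx': 322.3856631191952, 'cy': 240.79328422347632, 'dist': array([-0.14782309,  0.        ,  0.        ,  0.        ,  0.        ]), 'pose': array([[ 8.91130606e-04, -9.96537740e-01,  8.31368712e-02,
         4.85448219e+02],
       [-9.99602150e-01, -3.23142977e-03, -2.80196454e-02,
         1.83926802e+01],
       [ 2.81912851e-02, -8.30788260e-02, -9.96144146e-01,
         1.04748827e+03],
       [ 0.00000000e+00,  0.00000000e+00,  0.00000000e+00,
         1.00000000e+00]])}
side {'vertical_fov': 44.64921703617863, 'cx': 322.54718670327844, 'cy': 242.57805188992666, 'dist': array([-0.18574509,  0.        ,  0.        ,  0.        ,  0.        ]), 'pose': array([[-9.35375955e-01, -2.42694556e-01,  2.57237584e-01,
         3.56334400e+02],
       [-3.53612897e-01,  6.53038843e-01, -6.69700073e-01,
         6.17390363e+02],
       [-5.45357188e-03, -7.17383873e-01, -6.96656757e-01,
         7.65166467e+02],
       [ 0.00000000e+00,  0.00000000e+00,  0.00000000e+00,
         1.00000000e+00]])}
```

View pics/top0.png

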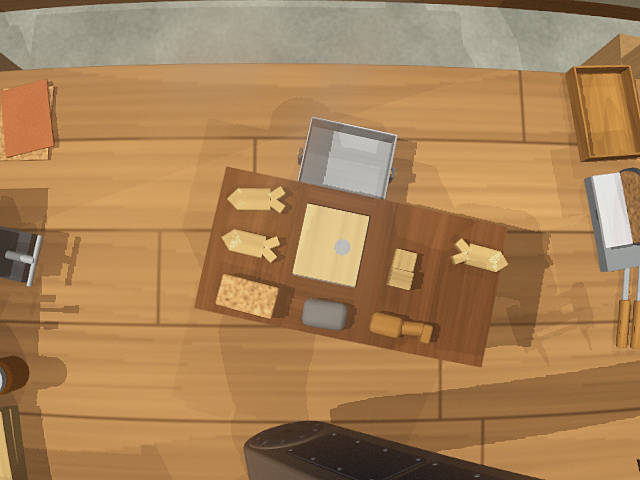

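View pics/side0.png

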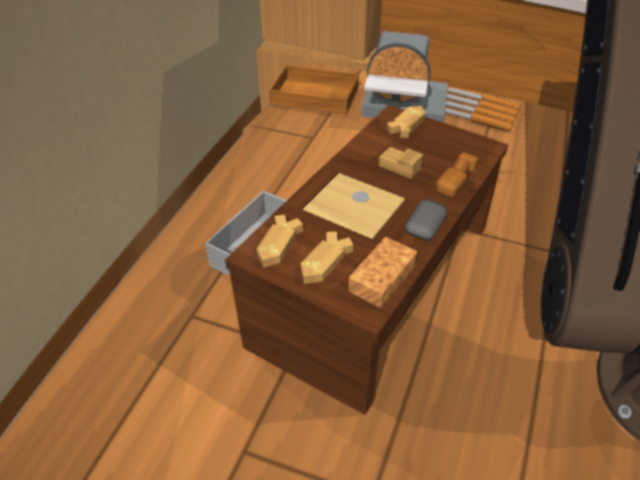

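The top view shows the shelf slightly turned, with cover at about (331,245), disc (342,247), offcut (403,269), bin (349,158). The stone lies at (325,314), the leg at (400,327) and fish_a at (480,255). I'll enlarge it for corners.

```bash
cat > h.py <<'E'
import numpy as np,cv2
from cell import vision
def K(c):
    f=240/np.tan(np.radians(c["vertical_fov"]/2));return np.array([[f,0,c["cx"]],[0,f,c["cy"]],[0,0,1.]])
def onz(n,px,z):
    c=vision.calibration(n);u=cv2.undistortPoints(np.array(px,float).reshape(-1,1,2),K(c),c["dist"]).reshape(-1,2)
    P=c["pose"];d=np.c_[u,np.ones(len(u))]@P[:3,:3].T;o=P[:3,3]
    z=np.broadcast_to(z,len(u));return o+d*((z-o[2])/d[:,2])[:,None]
def depth(n,px,D):
    c=vision.calibration(n);u=cv2.undistortPoints(np.array(px,float).reshape(-1,1,2),K(c),c["dist"]).reshape(-1,2)
    z=np.array([np.median(D[int(y)-1:int(y)+2,int(x)-1:int(x)+2]) for x,y in px])
    P=c["pose"];return (np.c_[u,np.ones(len(u))]*z[:,None])@P[:3,:3].T+P[:3,3]
E
python3 - <<'E'
import cv2,numpy as np
p=cv2.imread("pics/top0.png")
cv2.imwrite("pics/c1.png",cv2.resize(p[195:345,280:440],None,fx=5,fy=5,interpolation=cv2.INTER_CUBIC)[:600*2][:,:800][:750])
cv2.imwrite("pics/c1.png",cv2.resize(p[195:315,285:445],None,fx=5,fy=5,interpolation=cv2.INTER_CUBIC))
from h import *
D=np.load("pics/top0.npy")
print(depth("top",[(331,230),(342,247),(412,258),(398,281),(380,250),(450,300)],D).round(1))
E
```

```text
[[ 573.7  -19.3  199.8]
 [ 546.2  -36.9  201.2]
 [ 527.8 -146.9  218.2]
 [ 491.4 -122.7  226.9]
 [ 541.6  -98.6  199.1]
 [ 460.5 -212.5  199.9]]
```

View pics/c1.png

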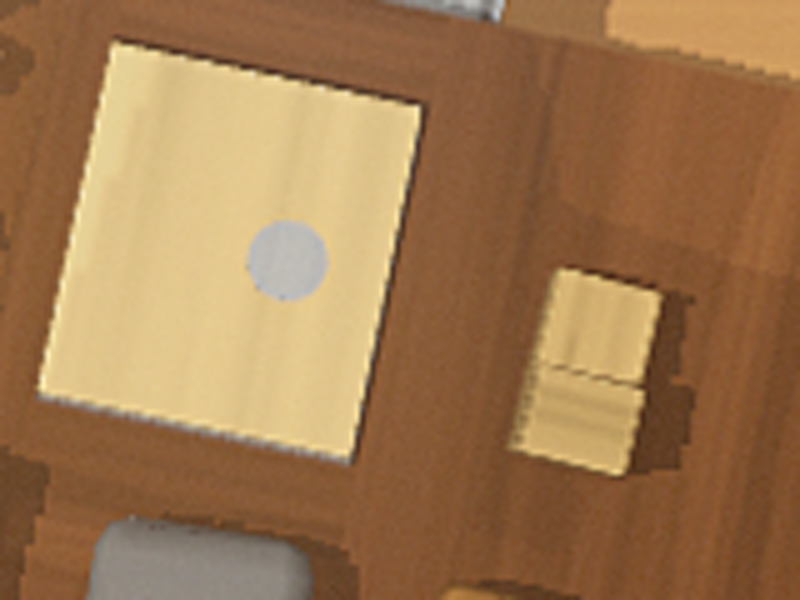

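```bash
python3 - <<'E'
from h import *
cr=lambda L:[(285+x/5-.4,195+y/5-.4) for x,y in L]
cv=onz("top",cr([(113,42),(422,104),(352,462),(40,397)]),200)[:,:2]
ds=onz("top",cr([(287,260)]),201)[:,:2]
print(cv.round(1),ds.round(1))
xa=((cv[0]+cv[1])-(cv[2]+cv[3]))/2; ya=(cv[0]+cv[3]-cv[1]-cv[2])/2
print("len",np.hypot(*xa),np.hypot(*ya)); 
a=np.arctan2(xa[1],xa[0]);b=np.arctan2(ya[1],ya[0])-np.pi/2;print(a,b)
t=(a+b)/2;R=np.array([[np.cos(t),-np.sin(t)],[np.sin(t),np.cos(t)]])
m=cv.mean(0);print("mouth",m,"yaw",t,"disc in mouth",(ds-m)@R)
np.savez("m.npz",m=m,R=R,t=t)
of=onz("top",cr([(563,268),(661,290),(625,476),(520,448)]),[218,218,228,228])[:,:2]
print("offcut mouth frame",((of-m)@R).round(1),((of.mean(0)-m)@R),of.mean(0))
full=lambda L,z:((onz("top",L,z)[:,:2]-m)@R).round(1)
print("stone",full([(304,300),(346,297),(349,326),(304,325)],212))
print("leg",full([(370,320),(385,338),(432,325),(430,342)],212))
print("fish_a",full([(454,240),(508,262),(500,272),(452,258)],212))
print("shelf",full([(227,168),(506,226),(480,366),(195,308)],200))
print("bin", full([(312,118),(396,136),(386,198)],55))
E
```

```text
[[617.4  19.2]
 [597.7 -81. ]
 [482.1 -57.8]
 [502.8  42.1]] [[546.8 -37. ]]
len 117.46596543266585 102.06859151973269
-0.19786587362659194 -0.1992059827731616
mouth [550.00102403 -19.36016904] yaw -0.19853592819987675 disc in mouth [[  0.36630983 -17.8699081 ]]
offcut mouth frame [[  14.  -103.3]
 [  13.3 -135.5]
 [ -47.  -133.2]
 [ -44.9  -99.2]] [ -16.14539467 -117.79986695] [ 510.93861702 -131.66159726]
stone [[ -95.1   24.8]
 [ -77.4  -39.1]
 [-121.2  -52.7]
 [-133.5   17. ]]
leg [[-105.5  -83.4]
 [-128.8 -112.3]
 [ -94.5 -182.4]
 [-121.5 -184.4]]
fish_a [[  46.1 -192.7]
 [  28.9 -287.9]
 [  10.2 -277.3]
 [  16.8 -194.6]]
shelf [[  88.9  190.9]
 [  88.5 -278.8]
 [-145.5 -276.8]
 [-143.1  193. ]]
bin [[245.7  80.2]
 [244.6 -86.3]
 [120.6 -89.5]]
```

```bash
cat >> h.py <<'E'
from scipy.spatial.transform import Rotation as Ro
M=np.load("m.npz")
def w(mx,my): return M["m"]+M["R"]@[mx,my]
def go(mx,my,z,yaw=float(M["t"])):
    from cell import env
    s=env.state();p=s["eef_pos"];R0=Ro.from_euler("xyz",s["tcp_rot"])
    g=np.r_[w(mx,my),z];Rt=Ro.from_euler("xyz",[-np.pi/2,0,yaw])
    print("t%.2f"%s["t"],"mouth now",(M["R"].T@(p[:2]-M["m"])).round(1),p[2].round(1),"F",s["ft_force"].round(1),"op",round(s["opening"],2))
    print("row",R0.inv().apply(g-p).round(1),np.degrees((R0.inv()*Rt).as_rotvec()).round(1))
E
python3 -c "
from h import *
go(0,-17.5,300)"
```

```text
t0.10 mouth now [-243.3 -637.7] 214.1 F [-0.5  1.1 -0.1] op 1.0
row [-427.5  -85.4  511. ] [ -0.  -61.3  -0. ]
```

```bash
python3 -m crank '[[0,-50,0,0,0,0],[-25,-85,30,0,-8,0],[-57,-85,68,0,-16,0],[-89,-85,106,0,-24,0],[-121,-85,145,0,-32,0]]' 0
python3 -c "
from h import *
go(0,-17.5,300)"
```

```text
t: 0.6
eef_pos: [287.8, -437.6, 299.2]
tcp_rot: [-1.57, 0.001, -0.705]
ft_force: [0.5, -0.5, -0.2]
opening: 0.637
t0.60 mouth now [-174.5 -461.7] 299.2 F [ 0.5 -0.5 -0.2] op 0.64
row [-6.310e+01 -4.000e-01  4.731e+02] [ -0. -29.  -0.]
```

```bash
python3 -m crank '[[-6,0,47,0,-7,0],[-12,0,95,0,-14,0],[-19,0,142,0,-21,0],[-25,0,190,0,-29,0],[-31,0,237,0,-29,0]]' 0
python3 -c "
from h import *
go(0,-17.5,300)"
```

```text
t: 1.1
eef_pos: [418.5, -235.2, 299.4]
tcp_rot: [-1.57, 0.0, -0.194]
ft_force: [0.8, -1.0, -0.6]
opening: 0.215
t1.10 mouth now [ -86.3 -237.5] 299.4 F [ 0.8 -1.  -0.6] op 0.22
row [ 87.2  -0.4 219.7] [-0.1  0.2 -0. ]
```

```bash
python3 -m crank '[[18,0,46,0,0,0],[36,0,92,0,0,0],[54,0,138,0,0,0],[72,0,184,0,0,0],[87,0,220,0,0,0]]' 0
python3 -c "
from h import *
go(0,-17.5,215)"
```

```text
t: 1.6
eef_pos: [547.2, -33.6, 299.4]
tcp_rot: [-1.57, 0.001, -0.193]
ft_force: [-0.7, -0.6, 0.1]
opening: 0.001
t1.60 mouth now [  0.1 -14.5] 299.4 F [-0.7 -0.6  0.1] op 0.0
row [-0.  84.4 -3.1] [-0.1  0.3 -0. ]
```

```bash
python3 -m crank '[[0,40,-3,0,0,0],[0,75,-3,0,0,0],[0,88,-3,0,0,0],[0,88,-3,0,0,0]]' 0
python3 -c "
from h import *
go(0,-17.5,197)"
```

```text
t: 2.0
eef_pos: [545.7, -36.1, 209.3]
tcp_rot: [-1.57, 0.005, -0.193]
ft_force: [0.6, 0.4, -0.0]
opening: 0.008
t2.00 mouth now [ -0.9 -17.2] 209.3 F [ 0.6  0.4 -0. ] op 0.01
row [ 1.  12.3 -0.3] [-0.1  0.3 -0.3]
```

```bash
python3 -m crank '[[0,5,0,0,0,0],[0,8,0,0,0,0],[0,10,0,0,0,0],[0,12,0,0,0,0],[0,12,0,0,0,0]]' 0
python3 -c "
from h import *
go(0,-17.5,197)"
```

```text
t: 2.5
eef_pos: [545.9, -36.2, 198.4]
tcp_rot: [-1.57, 0.003, -0.193]
ft_force: [-1.6, 0.2, 4.8]
opening: 0.004
t2.50 mouth now [ -0.7 -17.3] 198.4 F [-1.6  0.2  4.8] op 0.0
row [ 0.7  1.4 -0.2] [-0.1  0.3 -0.2]
```

```bash
python3 -m crank '[[0,2,0,0,0,0],[0,3.5,0,0,0,0],[0,3.5,0,0,0,0]]' 0
```

```text
t: 2.8
eef_pos: [545.9, -36.1, 195.8]
tcp_rot: [-1.569, 0.002, -0.193]
ft_force: [-2.4, 0.4, 6.2]
opening: 0.007
```

```bash
python3 -m crank '[[0,1,0,0,0,0],[0,1.5,0,0,0,0]]' 0
python3 -m crank '[[0,-20,0,0,0,0],[0,-50,0,0,0,0],[0,-80,0,0,0,0],[0,-110,0,0,0,0],[0,-110,0,0,0,0]]' 0
python3 - <<'E'
from h import *
for n in("top","side"):
    p,d=vision.read_camera(n); cv2.imwrite(f"pics/{n}1.png",p); np.save(f"pics/{n}1.npy",d)
go(-16,-155,300)
E
```

```text
t: 3.0
eef_pos: [546.0, -36.1, 195.3]
tcp_rot: [-1.569, 0.001, -0.193]
ft_force: [-1.9, -0.2, 8.8]
opening: 0.001
t: 3.5
eef_pos: [547.2, -36.5, 309.5]
tcp_rot: [-1.569, -0.006, -0.193]
ft_force: [-0.6, 0.5, 0.2]
opening: 0.006
t3.60 mouth now [ -0.6 -17.4] 305.7 F [-0.5 -0.2  0.1] op 0.01
row [ -16.1    5.5 -137.5] [-0.1  0.3  0. ]
```

View pics/side1.png

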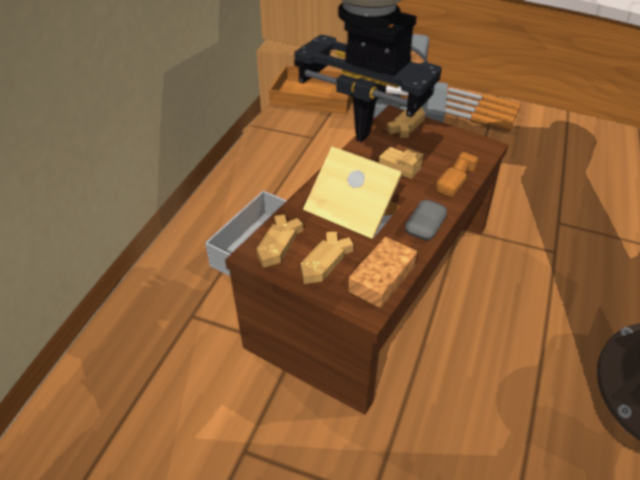

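Cover sprung open (at about (355,185)). Next I go behind the offcut with the fingers about 30 mm apart for a two-point push.

```bash
python3 -m crank '[[-6,0,-47,0,0,0],[-12,0,-94,0,0,0],[-18,0,-140,0,0,0],[-18,0,-140,0,0,0]]' 0.32
python3 -c "
from h import *
go(-18,-158,207)"
```

```text
t: 4.0
eef_pos: [499.7, -174.1, 304.2]
tcp_rot: [-1.57, 0.002, -0.198]
ft_force: [0.3, -0.7, 0.4]
opening: 0.279
t4.00 mouth now [ -18.8 -161.6] 304.2 F [ 0.3 -0.7  0.4] op 0.28
row [ 1.  97.2  3.5] [-0.1  0.  -0.1]
```

```bash
python3 -m crank '[[0,40,3,0,0,0],[0,75,3,0,0,0],[0,95,3,0,0,0],[0,97,3,0,0,0]]' 0.32
python3 -c "
from h import *
go(-18,-142,208)"
```

```text
t: 4.4
eef_pos: [498.9, -170.1, 204.2]
tcp_rot: [-1.568, 0.007, -0.198]
ft_force: [0.7, 0.1, -0.1]
opening: 0.318
t4.40 mouth now [ -20.3 -157.8] 204.2 F [ 0.7  0.1 -0.1] op 0.32
row [ 2.3 -3.8 15.8] [-0.2  0.  -0.4]
```

```bash
python3 -m crank '[[2,-4,5,0,0,0],[2,-4,10,0,0,0],[2,-4,15,0,0,0],[2,-4,22,0,0,0],[2,-4,30,0,0,0]]' 0.32
python3 -c "
from h import *
go(-18,-62,208)"
```

```text
t: 4.9
eef_pos: [507.0, -140.4, 208.8]
tcp_rot: [-1.568, 0.006, -0.198]
ft_force: [-0.3, -0.9, 0.7]
opening: 0.32
t4.90 mouth now [ -18.2 -127.1] 208.8 F [-0.3 -0.9  0.7] op 0.32
row [ 0.3  1.  65.1] [-0.1  0.  -0.4]
```

```bash
python3 -m crank '[[0,0,7,0,0,0],[0,0,14,0,0,0],[0,0,21,0,0,0],[0,0,28,0,0,0],[0,0,35,0,0,0]]' 0.32
python3 - <<'E'
from h import *
go(-18,-62,208)
for n in("top","side"):
    p,d=vision.read_camera(n); cv2.imwrite(f"pics/{n}2.png",p)
    if n=="side": cv2.imwrite("pics/s2c.png",cv2.resize(p[80:280,260:500],None,fx=3,fy=3))
E
```

```text
t: 5.4
eef_pos: [514.0, -105.6, 208.9]
tcp_rot: [-1.568, 0.006, -0.198]
ft_force: [-0.3, 0.2, 1.3]
opening: 0.323
t5.40 mouth now [-18.3 -91.6] 208.9 F [-0.3  0.2  1.3] op 0.32
row [ 0.3  1.  29.6] [-0.1  0.  -0.4]
```

View pics/s2c.png

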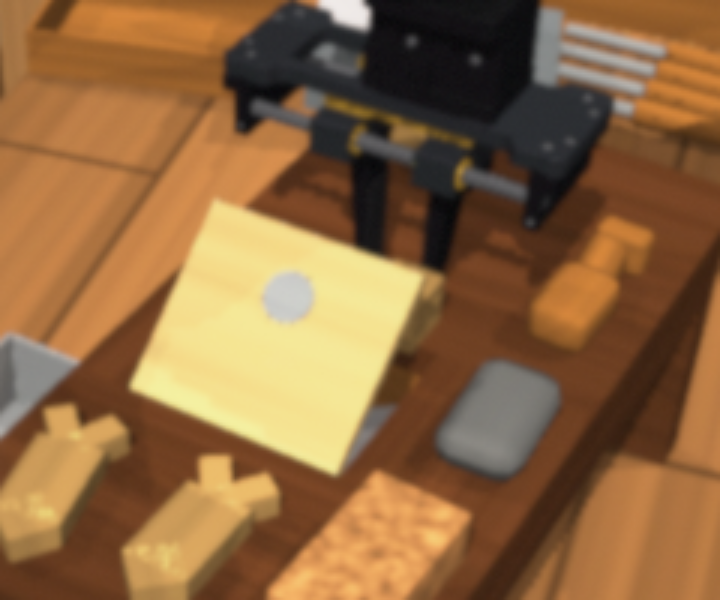

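View pics/top2.png

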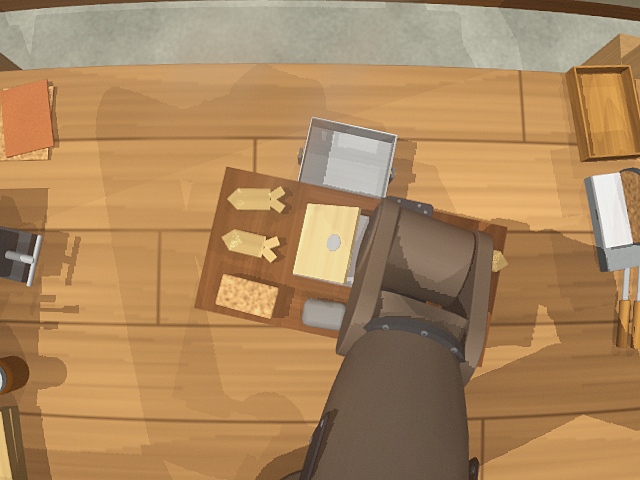

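The offcut is in front of the fingers (end visible at crop (425,305)), partly under the open cover. I'll continue the push.

```bash
python3 -m crank '[[0,0,7,0,0,0],[0,0,14,0,0,0],[0,0,21,0,0,0],[0,0,28,0,0,0],[0,0,34,0,0,0]]' 0.32
python3 -m crank '[[0,0,0,0,0,0],[0,0,0,0,0,0]]' 0.32
python3 - <<'E'
from h import *
go(-18,-90,208)
for n in("top","side"):
    p,d=vision.read_camera(n); cv2.imwrite(f"pics/{n}3.png",p)
    a=cv2.resize(p[80:280,260:500],None,fx=3,fy=3) if n=="side" else cv2.resize(p[100:270,280:460],None,fx=3,fy=3)
    cv2.imwrite(f"pics/{n}3c.png",a)
E
```

```text
t: 6.0
eef_pos: [520.8, -71.3, 208.9]
tcp_rot: [-1.568, 0.006, -0.197]
ft_force: [1.0, 0.6, 0.1]
opening: 0.317
t: 6.2
eef_pos: [520.8, -71.1, 208.9]
tcp_rot: [-1.568, 0.007, -0.196]
ft_force: [0.3, 1.0, 0.4]
opening: 0.32
t6.20 mouth now [-18.4 -56.5] 208.9 F [0.3 1.  0.4] op 0.32
row [  0.4   0.8 -33.5] [-0.2  0.1 -0.4]
```

View pics/side3c.png

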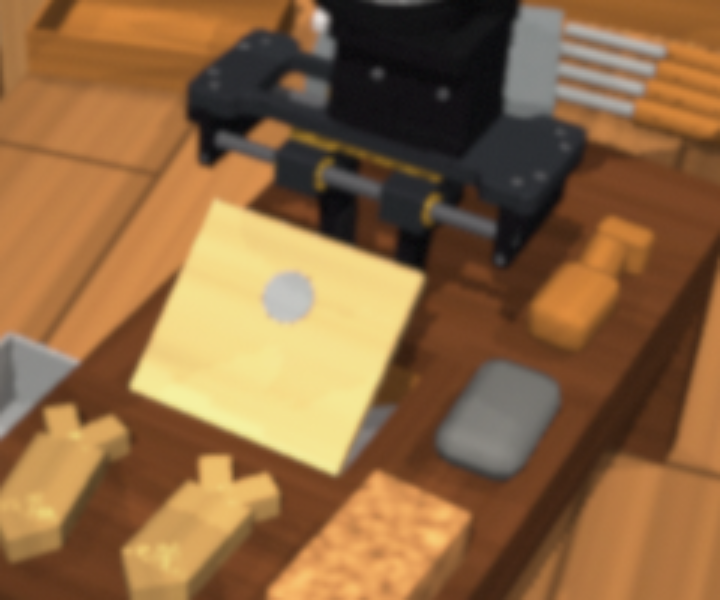

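View pics/top3c.png

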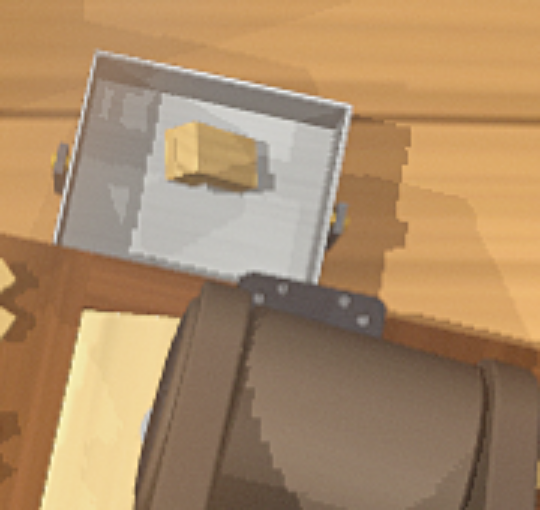

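The offcut lies in the bin at about top crop (210,155). Now I back off, rise, and close the fingers.

```bash
python3 -m crank '[[0,0,-20,0,0,0],[0,-35,-20,0,0,0],[0,-75,-20,0,0,0],[0,-95,-20,0,0,0],[0,-95,-20,0,0,0]]' 0
python3 -c "
from h import *
go(0,-12,300)"
```

```text
t: 6.8
eef_pos: [518.2, -91.9, 306.6]
tcp_rot: [-1.569, 0.002, -0.197]
ft_force: [0.0, 0.0, -0.9]
opening: 0.01
t6.80 mouth now [-16.9 -77.4] 306.6 F [ 0.   0.  -0.9] op 0.01
row [17.   6.7 65.4] [-0.1  0.1 -0.1]
```

```bash
python3 -m crank '[[10,0,35,0,0,0],[17,0,65,0,0,0],[17,0,65,0,0,0],[17,20,65,0,0,0],[17,28,65,0,0,0]]' 0
python3 -c "
from h import *
go(0,-12,210)"
```

```text
t: 7.3
eef_pos: [546.7, -31.6, 276.5]
tcp_rot: [-1.569, 0.005, -0.197]
ft_force: [0.3, 0.3, 0.2]
opening: 0.004
t7.30 mouth now [ -0.9 -12.7] 276.5 F [0.3 0.3 0.2] op 0.0
row [ 1.2 66.5  0.5] [-0.1  0.1 -0.3]
```

```bash
python3 -m crank '[[1,13,0,0,0,0],[1,26,0,0,0,0],[1,39,0,0,0,0],[1,52,0,0,0,0],[1,62,0,0,0,0]]' 0
python3 -c "
from h import *
go(0,-12,197)"
```

```text
t: 7.8
eef_pos: [547.2, -32.5, 213.8]
tcp_rot: [-1.57, 0.005, -0.198]
ft_force: [-0.8, -1.7, 5.1]
opening: 0.006
t7.80 mouth now [ -0.2 -13.4] 213.8 F [-0.8 -1.7  5.1] op 0.01
row [ 0.2 16.8  1.4] [-0.1  0.  -0.3]
```

```bash
python3 -m crank '[[0,6,1,0,0,0],[0,12,1,0,0,0],[0,16,1,0,0,0],[0,18,1,0,0,0],[0,18,1,0,0,0]]' 0
python3 -c "
from h import *
go(0,-12,195)"
```

```text
t: 8.3
eef_pos: [547.4, -31.7, 195.9]
tcp_rot: [-1.57, 0.004, -0.198]
ft_force: [-1.0, -3.6, 5.6]
opening: 0.005
t8.30 mouth now [ -0.1 -12.6] 195.9 F [-1.  -3.6  5.6] op 0.01
row [0.2 0.9 0.6] [-0.1  0.  -0.2]
```

```bash
python3 -m crank '[[0,1,0,0,0,0],[0,2,0,0,0,0],[0,2,0,0,0,0]]' 0
python3 -m crank '[[0,-4,0,0,0,0],[0,-10,0,0,0,0],[0,-40,0,0,0,0],[0,-85,0,0,0,0],[0,-110,0,0,0,0]]' 0
python3 - <<'E'
from h import *
go(-18,-90,208)
p,d=vision.read_camera("side"); cv2.imwrite("pics/side4.png",cv2.resize(p[80:280,260:500],None,fx=3,fy=3))
E
```

```text
t: 8.6
eef_pos: [547.4, -31.7, 195.3]
tcp_rot: [-1.57, 0.003, -0.198]
ft_force: [-5.7, -2.6, 16.6]
opening: 0.002
t: 9.1
eef_pos: [548.1, -31.7, 308.2]
tcp_rot: [-1.569, 0.001, -0.198]
ft_force: [-0.5, 0.1, 0.1]
opening: 0.003
t9.10 mouth now [  0.6 -12.5] 308.2 F [-0.5  0.1  0.1] op 0.0
row [-18.6 100.1 -77.7] [-0.1  0.1 -0. ]
```

View pics/side4.png

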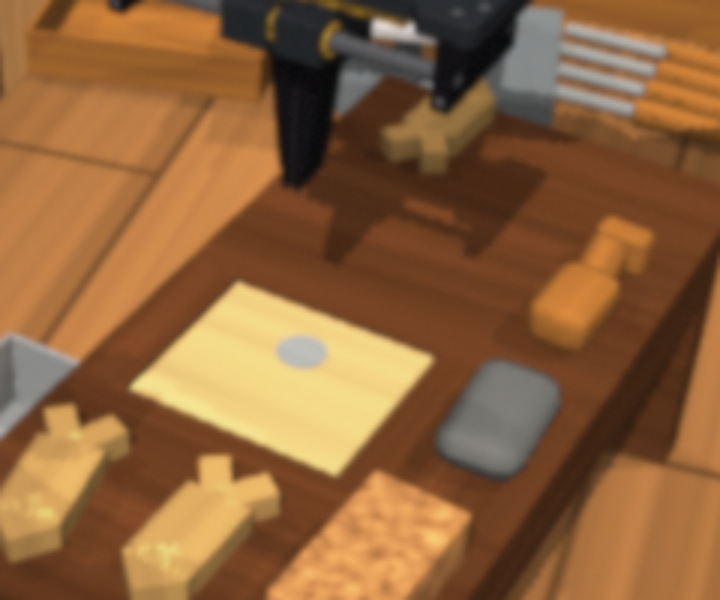

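The cover is flush (disc at crop (302,352)) and the other items look unmoved. I'll back away and do one last check.

```bash
python3 -m crank '[[-30,-20,-30,0,0,0],[-60,-20,-65,0,0,0],[-90,-20,-100,0,0,0],[-110,-20,-140,0,0,0],[-120,-20,-180,0,0,0]]' 0
python3 -m crank '[[0,0,0,0,0,0],[0,0,0,0,0,0],[0,0,0,0,0,0],[0,0,0,0,0,0],[0,0,0,0,0,0]]' 0
python3 - <<'E'
from h import *
go(-18,-90,208)
p,d=vision.read_camera("top"); cv2.imwrite("pics/top5.png",p)
print(depth("top",[(331,230),(342,247),(350,240)],d).round(1))
p,d=vision.read_camera("side"); cv2.imwrite("pics/side5.png",p)
E
```

```text
t: 9.65
eef_pos: [394.1, -185.0, 330.5]
tcp_rot: [-1.568, -0.004, -0.197]
ft_force: [2.1, 0.3, 0.7]
opening: 0.007
t: 10.15
eef_pos: [394.5, -184.2, 330.4]
tcp_rot: [-1.568, -0.004, -0.195]
ft_force: [-0.1, 0.2, 0.9]
opening: 0.003
t10.15 mouth now [-119.9 -192.3] 330.4 F [-0.1  0.2  0.9] op 0.0
row [101.8 123.  101.6] [-0.1  0.2  0.2]
[[573.8 -19.4 199.3]
 [546.3 -37.  199.7]
 [557.7 -50.1 198.3]]
```

View pics/top5.png

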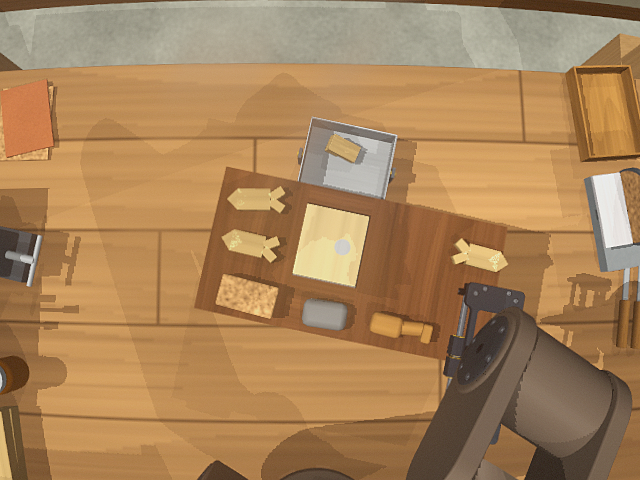

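View pics/side5.png

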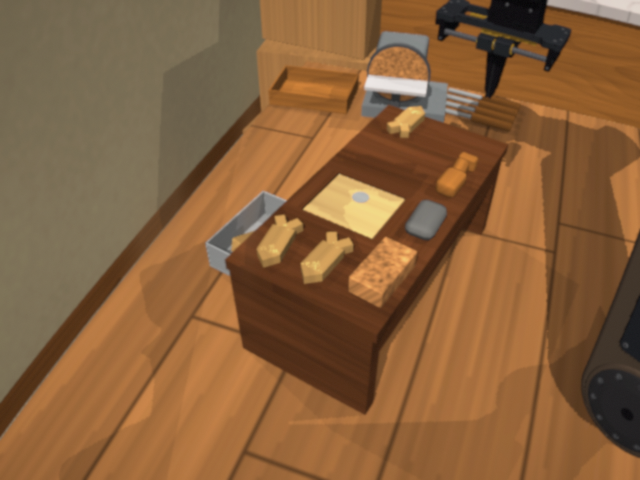

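Offcut in the bin at top (345,148), cover flush at (331,245), and all the other things are at their starting pixels.

```bash
python3 -c "
from cell import job
print(job.job_done())"
```

```text
the job is handed in; nothing more can be done
None
```

The job is done and handed in. I pressed the cover open, pushed the offcut into the mouth with two slightly spread fingers, and pressed the cover shut until it relatched. It took about 10 s.

In the last pictures, over a second after the finger withdrew, the offcut lay in the bin. The cover was flush, at about 199 mm in the depth image against 200 mm nominal. The other things looked unmoved and the arm was clear of everything. The highest wrist force I read was about 17 N, during the final press. No check failed or disagreed.

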